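# Roll a canister to the print mark and lock the gate behind it

### The arm

A 6-joint arm with a two-finger parallel gripper is mounted at the origin on the work surface; the furniture and walls round the work are solid. World frame = base frame: x ahead of the robot, y to its left, z up, the work surface at z = 0. Lengths are in mm, angles in rad, forces in N, time in s.
With the tool pointing down it reaches from about 400 to 925 mm from the base axis. Payload 12.5 kg.
Tool frame: the origin (TCP) lies midway between the tips of the shut fingers; the grasp point (between the pads) lies 19 mm behind it (env.pinch_z is the z of the grasp point in the tool frame, in mm); z points along the fingers, y is the line along which they close (so a half turn about z gives the same grasp; the last joint's range is limited). The gripper opens to 95 mm and grips with 3 to 60 N. Pads are 20 mm wide; open, the fingers measure 119 mm over their backs; the gripper's body (75 mm by 180 mm) begins 59 mm behind the grasp point.
Start: joints at [1.146, 0.491, 1.559, -0, 1.092, -0.106], TCP at [195.875, 593.531, 214.661] pointing down, gripper open.
Joint ranges: [-3.1, 3.1], [-0.84, 2.19], [0.05, 2.79], [-1.13, 4.28], [0.06, 2.93], [-2.69, 2.69]. Speed limits (rad/s): [2.22, 2.22, 2.79, 3.14, 3.14, 3.14].

### API

Orientations are given as [roll, pitch, yaw] about the fixed x, y, z axes, in that order (R = Rz(yaw) Ry(pitch) Rx(roll)).
In Python, from cell import env, eyes gives the robot as it stands.
- The arm moves only by the shell command python3 -m inch 'ROWS'. ROWS is JSON, a list of rows, each a list of 3 entries, a list of its own where there are three numbers: the shift along the tool's x, y, z in units of 60 mm (1.0 is 60 mm), then the turn about the tool's z in units of 5 degrees (1.0 is 5 degrees), then the closure, from -1 (fully open) to 1 (shut). In form: [[[tx, ty, tz], turn, claw], ...]. A call has exactly 10 rows; each row shifts and turns the commanded pose from where the row before left it, along the tool's axes as they then stand; what a row does not reach is not made up. A row lasts 1/8 s, in which the tool goes at most 62.5 mm and 10.7 degrees, less where a joint would pass 70% of its speed; a pose out of reach is approached as far as the arm can. A call is refused whole if a number of a shift passes 1 or a number of a turn 1, either way. A call with a gripper value outside its range is refused whole. The fingers move at their own pace and stop on an object; the grip force is fixed at half the most. Time passes only in rows, so rows that do not move let the fingers close, or fill a call up. It gives the time, the measured TCP pose, the force, the opening and the grip force at its end, in the units of the state.
- env.state(): the state, without advancing time (a new reading comes with each control period).
- eyes.read_camera(name): name is "scene" or "top" or "wrist"; returns a dict with "pixels" (400x640x3 uint8, red, green, blue), "fx", "fy", "cx", "cy" (pixels), "extrinsics" (4x4, takes a point from world to camera coordinates). Camera axes: x right, y down, z forward; pixel columns grow to the right and rows downward; lengths in mm; the calibration is good to about 2 mm. A picture is of the moment at which its call begins. There is no depth.
- env.job_done(): hands the job in; it is judged then, once.
Trained networks look in a picture, given as the dict that the camera call returned (one of the last four; its "shot" number tells which), for a name from the list of things; names that differ only in an ending like _2 or _b are one class to them, and where a whole thing is asked for, a point or a joint stands for the part that bears it (a point fixed in the world has none). Each returns a list of dicts, best first, with "score" (0 to 1); they miss things now and then, are a little off and sometimes report something else, mostly with a low value. They report only what shows in the picture. A call takes as long as a camera call. They do not tell look-alikes from the thing itself.
- eyes.boxes_of(name, picture): "centre" ([row, column] in pixels, amid what is visible of it).
- eyes.cut_out(name, picture): "mask" (400x640 bool, what is visible of it) and "centre" ([row, column] in pixels, amid what is visible of it).
- eyes.spot_point(name, picture): "centre" ([row, column] in pixels: a listed point, or the origin of a listed thing).
The state is a dict: "t": time; "joints": joint angles; "qvel": joint speeds; "tau": joint torques, N m; "eef_pos": TCP position; "tcp_rot": TCP orientation; "ft_force": force on the tool from outside, world axes, zero at the start; "moment": the same for the moment, N m; "opening": opening from 0.0 (shut) to 1.0 (fully open); "grip_force": force on a finger pad.
Only numpy, scipy, OpenCV 4.12 (cv2) and the standard library are available. Lean on these libraries where they do the work, as an engineer would, in place of code of your own. Each camera call takes 0.05 s, during which the arm holds its last target. There are 200 camera calls.

### The job

The canister has to lie at the start mark of the rolling bed for printing. Pull the gate's plunger up and twist it so that it stays out, slide the gate bar fully out of the lane, and roll the canister along the bed by pushing its side until it rests at the mark line, square to the lane, without letting it run on past the mark or lifting it off the bed. Then slide the gate fully home behind it and twist the plunger back so that it drops in and locks the gate; leave the ink pot and the marker pen beside the bed where they lie.

Things in the scene. Friction and masses are not known exactly. Their poses are not given: they have to be found in the camera images.
- bed: Fixed grey felt-faced slab, 330 x 160 mm (own x -180 to +150, y -80 to +80), top 18 mm above the worktop; the lane runs along own +x, away from the robot. Side rails' inner faces at y = -72 and +72 mm, tops 30 mm above the worktop. Origin: on the worktop under the lane's middle, z up. Gate guide: grey block 44 x 44 mm at x = -35, y = -113 mm, 80 mm high, on a side plate.
- mark: Start mark, fixed to the bed and parallel to it: a black line 3 mm wide across the slab and a dark steel pointer 6 mm wide (top 40 mm above the worktop) on each rail in line with it. Origin: on the worktop under the line's middle; own x is the rolling direction. The canister is at the mark when its axis is straight above the line (own x = 0).
- canister: Loose closed aluminium cylinder, 92 mm diameter, 130 mm long, 0.25 to 0.5 kg, lying across the lane; too wide to grip. Origin: its middle, on the axis, 64 mm above the worktop; own y is its axis, x and z turn as it rolls. It rolls easily and runs on ahead of the tool: by some 30 mm after a push at 0.05 m/s, 17 mm at 0.03, 2 mm at 0.015.
- gate (a joint): Aluminium gate bar across the lane at bed x = -35 mm: 16 mm wide, 145 mm long, 34 to 66 mm above the worktop, sliding along the bed's y. Metres: 0 = home, inner end 37 mm inside the rail, blocking the canister; 0.050 = fully out towards the bed's -y, clear of the lane. 1.5 N friction, stays where left. Locked within about 2 mm while the plunger is down.
- gate_post (a point): Upright round steel post on the gate bar, 14 mm diameter, 66 to 116 mm above the worktop, by which the gate is slid; the point is on its axis, 112 mm above the worktop. With the gate home it is at bed x = -35, y = -165 mm, 52 mm outward of the plunger; it moves with the gate.
- plunger_lift (a joint): Lift of the spring plunger in the gate guide, m: 0 = down, bolt 10 mm deep in the gate's hole; 0.018 = top of its travel. The spring pushes down with 4.5 N at 0, 7.7 N at 0.018. Lifted 0.014 or more, its cross pin leaves the collar's slot and only then it turns; turned, it rests on the collar at about 0.013, held out.
- plunger_turn (a joint): Turn of the plunger about the vertical, rad: 0 = cross pin over its slot (T-handle along the bed's y); 1.57 = quarter turn anticlockwise seen from above (T-handle along the bed's x), the stop. Turned back to below about 0.1 and let go, it drops into the slot by its spring.
- plunger_grip (a point): Middle of the plunger's black T-handle: a bar 46 mm long, 12 mm wide, 16 mm tall (8 mm above and below this point), 128 mm above the worktop when down, at bed x = -35, y = -113 mm. Grip across its 12 mm width, from above; nothing else within 50 mm of it is higher than 98 mm.
- ink_pot: Bystander: small lidded ink pot, 69 x 63 x 50 mm, right of the bed's far end. Origin: centre of its underside.
- marker: Bystander: white marker pen with dark cap, about 130 mm long, 18 mm thick, on the worktop right of the bed's near end. Origin: centre of its underside.
There are look-alikes about, which are no part of the job. Several things have the shape of the canister; the one meant has the colours described above.

How it is judged:
By the outcome, as a careful person would: the job done as asked, in the order asked, and still so for the second after the job is handed in, with the robot touching nothing.
It also fails if it takes over 72 s, if anything falls off the work surface, if the arm or the gripper's body presses on something with over 40 N, if the wrist force passes 120 N, or if a joint passes its speed limit or range.

## Working session

There is one attempt and no reset: what is moved stays moved. The work goes in short steps, Python scripts to look and compute and a shell command to move; the robot and the scene stay as the last step left them, time stands still between calls to the robot, and variables do not carry over. Pictures are saved under pics/ and viewed, at most 10 in all, crops included, and the job is handed in when it is done.

```bash
mkdir -p pics; ls; cat > h.py <<'E'
import numpy as np, cv2
from cell import env, eyes
def ray(p,rc):
    E=np.array(p["extrinsics"]);R=E[:3,:3];t=E[:3,3]
    d=R.T@np.array([(rc[1]-p["cx"])/p["fx"],(rc[0]-p["cy"])/p["fy"],1.]);return -R.T@t,d
def at_z(p,rc,z):
    c,d=ray(p,rc);return c+d*(z-c[2])/d[2]
def proj(p,w):
    E=np.array(p["extrinsics"]);q=E[:3,:3]@np.array(w,float)+E[:3,3]
    return [p["fy"]*q[1]/q[2]+p["cy"],p["fx"]*q[0]/q[2]+p["cx"]]
def tri(l):
    A=np.zeros((3,3));b=np.zeros(3)
    for p,rc in l:
        c,d=ray(p,rc);d/=np.linalg.norm(d);M=np.eye(3)-np.outer(d,d);A+=M;b+=M@c
    return np.linalg.solve(A,b)
def save(p,n): cv2.imwrite("pics/"+n,p["pixels"][:,:,::-1])
E
python3 - <<'E'
from h import *
np.set_printoptions(precision=1,suppress=True)
for c in("top","scene"):
    p=eyes.read_camera(c);save(p,c+"1.png")
    print(c,p["fx"],ray(p,(200,320)))
    for n in("bed","mark","canister","gate_post","plunger_grip","ink_pot","marker"):
        print(n,[(round(d["score"],2),np.round(d["centre"]).tolist()) for d in eyes.spot_point(n,p)][:5])
print(env.state(),env.pinch_z)
E
```

```text
pics
top 489.30105150266695 (array([ 365.8, -235. , 1148.9]), array([ 0.1, -0. , -1. ]))
bed [(0.72, [171.0, 269.0])]
mark [(0.62, [147.0, 269.0])]
canister [(0.81, [297.0, 341.0]), (0.65, [212.0, 260.0])]
gate_post [(0.96, [179.0, 341.0])]
plunger_grip [(0.45, [178.0, 311.0])]
ink_pot [(0.94, [130.0, 331.0])]
marker [(0.95, [235.0, 338.0])]
scene 417.8759936482347 (array([-125.5, -707. ,  725.9]), array([ 0.6,  0.4, -0.6]))
bed [(0.91, [195.0, 294.0])]
mark [(0.45, [190.0, 306.0])]
canister [(0.97, [286.0, 268.0]), (0.77, [196.0, 264.0]), (0.72, [183.0, 317.0])]
gate_post [(0.59, [194.0, 339.0])]
plunger_grip [(0.57, [184.0, 317.0])]
ink_pot [(0.59, [200.0, 360.0])]
marker [(0.82, [257.0, 310.0])]
{'t': 0.8, 'joints': array([ 1.1,  0.5,  1.6,  0. ,  1.1, -0.1]), 'qvel': array([ 0.,  0., -0., -0.,  0.,  0.]), 'tau': array([ -0. , -61.2, -25.8,   0.1,   0. ,  -0. ]), 'eef_pos': array([195.9, 593.5, 214.7]), 'tcp_rot': array([ 3.1, -0. ,  2.8]), 'ft_force': array([ 0.3,  0.2, -0.2]), 'moment': array([-0. , -0. ,  0.1]), 'grip_force': 0.0, 'opening': 1.001845960060222} -18.8
```

View pics/top1.png

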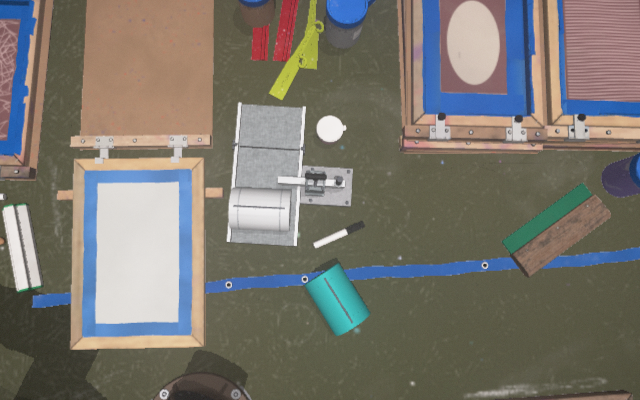

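View pics/scene1.png

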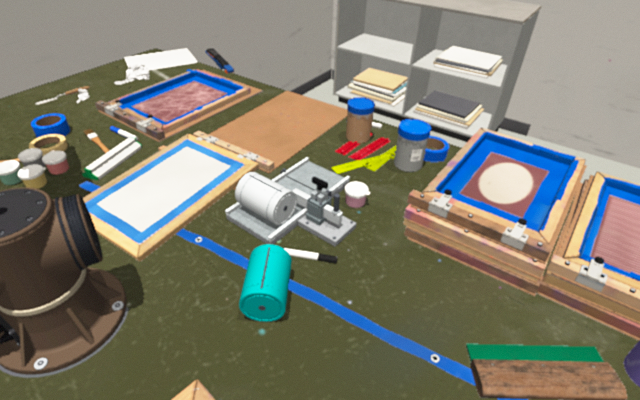

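The top view shows two canister shapes: silver on the bed at (212,260) and teal on the worktop at (297,341). The silver one fits, being aluminium and lying across the lane on the bed. I'll check it in an enlarged crop.

```bash
python3 - <<'E'
from h import *
p=cv2.imread("pics/top1.png")[95:250,220:365]
cv2.imwrite("pics/crop1.png",cv2.resize(p,None,fx=3.8,fy=3.8,interpolation=cv2.INTER_CUBIC))
E
```

```text
(no output)
```

View pics/crop1.png

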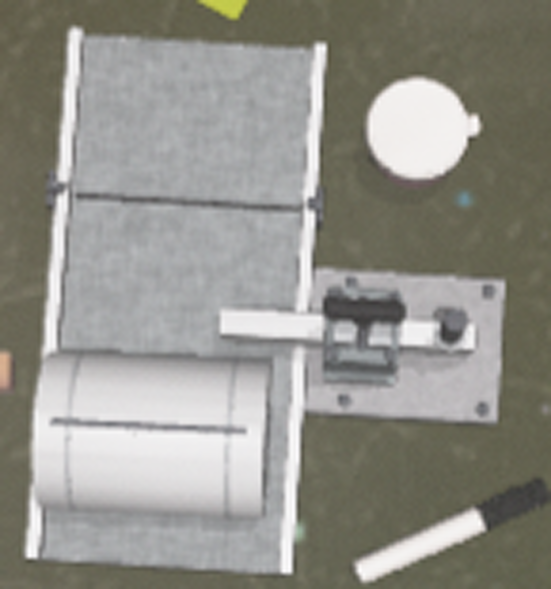

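The crop confirms it: silver canister on the bed, around crop (150,435), near side of the gate bar. The T-handle is at crop (365,308), the post at (452,318) and the mark line at y≈196–208. Next I fit the bed pose.

```bash
cat > fit.py <<'E'
from h import *
from scipy.optimize import least_squares
np.set_printoptions(precision=2,suppress=True)
p=eyes.read_camera("top")
px=lambda x,y:np.array([95+(y+.5)/3.8-.5,220+(x+.5)/3.8-.5])
L=[((150,80,30),(69,28)),((150,-80,30),(327,44)),((-180,-80,30),(293,574)),((-180,80,30),(25,558)),((-35,-113,136),(365,307)),((-35,-165,116),(453,316))]
def W(v,b):
    c,s=np.cos(v[2]),np.sin(v[2]);return [v[0]+c*b[0]-s*b[1],v[1]+s*b[0]+c*b[1],b[2]]
f=lambda v:np.concatenate([np.array(proj(p,W(v,b)))-px(*q) for b,q in L])
v=least_squares(f,[440,-100,0],loss="soft_l1",x_scale=[100,100,.1]).x
print("bed",v);print(f(v).reshape(-1,2))
c,s=np.cos(v[2]),np.sin(v[2])
inv=lambda w:[c*(w[0]-v[0])+s*(w[1]-v[1]),-s*(w[0]-v[0])+c*(w[1]-v[1])]
for q,z in(((75,196),18),((303,208),18),((52,190),40),((318,204),40)): print("mark",inv(at_z(p,px(*q),z)))
print("plunger",W(v,(-35,-113,128)),"post",W(v,(-35,-165,112)))
s2=eyes.read_camera("scene")
for n,b in(("plunger_grip",(-35,-113,128)),("gate_post",(-35,-165,112)),("bed",(0,0,0))):
  for q in(p,s2): print(n,np.array(proj(q,W(v,b))),[(d["score"],np.array(d["centre"])) for d in eyes.spot_point(n,q)][:2])
for q in(p,s2):
  for d in eyes.cut_out("canister",q):
    print(d["score"],d["centre"])
for d in eyes.spot_point("canister",p): print(d["score"],d["centre"],inv(at_z(p,d["centre"],64)))
m=[px(*q) for q in((40,352),(268,362),(35,508),(262,518))]
# silhouette edges: ridge tangents
print([inv(at_z(p,q,64)) for q in m])
E
python3 fit.py
```

```text
bed [ 591.56 -141.84   -0.05]
[[-0.25 -0.09]
 [-0.37 -0.43]
 [-0.13 -0.14]
 [-0.    0.13]
 [ 0.03 -0.14]
 [ 0.77  0.74]]
mark [np.float64(45.75931511530113), np.float64(69.56944157575576)]
mark [np.float64(46.79080625548532), np.float64(-72.21473675651409)]
mark [np.float64(43.45566743045188), np.float64(80.41827541833592)]
mark [np.float64(44.639886560326275), np.float64(-81.82929475130834)]
plunger [np.float64(550.6070949384864), np.float64(-252.8237168561413), 128] post [np.float64(547.8455730569558), np.float64(-304.7503381297985), 112]
plunger_grip [176.13 315.47] [(0.66, array([175.9, 315.4]))]
plunger_grip [181.94 319.53] [(0.46, array([178.5, 316.3]))]
gate_post [178.88 339.46] [(0.84, array([178.8, 340.4]))]
gate_post [195.66 336.6 ] [(0.92, array([196.7, 336.7])), (0.32, array([196.7, 263.7]))]
bed [168.46 268.05] [(0.65, array([170.8, 269.5])), (0.33, array([179.9, 340.3]))]
bed [197.85 294.18] [(0.81, array([198.8, 297.1]))]
0.65 [210.0, 261.4]
0.57 [299.9, 341.2]
0.94 [283.2, 267.1]
0.67 [194.3, 266.9]
0.89 [208.2, 260.8] [np.float64(-103.11170111244243), np.float64(3.9532591593360005)]
0.6 [300.0, 339.0] [np.float64(-293.7807514932845), np.float64(-180.2713246837934)]
[[np.float64(-60.12010828587641), np.float64(75.69372229176007)], [np.float64(-58.05594290734693), np.float64(-58.651005163503264)], [np.float64(-151.96743223056833), np.float64(71.22272590096502)], [np.float64(-150.0731538090491), np.float64(-61.035134451480545)]]
```

```bash
cat > go.py <<'E'
# python3 go.py n dx... : works out tool-axis units to reach bed (x,y), world z TCP, and yaw(bed-relative deg), in n rows
import sys,json
from h import *
V=(591.56,-141.84,-0.0531)
def bed(w):
    c,s=np.cos(V[2]),np.sin(V[2]);return np.array([c*(w[0]-V[0])+s*(w[1]-V[1]),-s*(w[0]-V[0])+c*(w[1]-V[1])])
def wor(b):
    c,s=np.cos(V[2]),np.sin(V[2]);return np.array([V[0]+c*b[0]-s*b[1],V[1]+s*b[0]+c*b[1]])
def plan(pos,yaw,tgt,n,ty=None):
    ty=yaw if ty is None else ty; d=(np.array(tgt)-pos)/n; tu=-np.degrees(ty-yaw)/5/n
    for i in range(n):
        y=yaw+(ty-yaw)*i/n
        print([np.round(np.array([d[0]*np.cos(y)+d[1]*np.sin(y), d[0]*np.sin(y)-d[1]*np.cos(y), -d[2]])/60,3).tolist(),round(tu,3)])
def st():
    s=env.state();b=bed(s["eef_pos"]);print("t",s["t"],"tcp",np.round(s["eef_pos"],1),"bed",np.round(b,1),"rot-bed deg",np.round(np.degrees(np.array(s["tcp_rot"])-[0,0,V[2]]),2),"F",np.round(s["ft_force"],1),"open",round(s["opening"]*95,1),"grip",s["grip_force"]);return s
E
python3 - <<'E'
from go import *
s=st();y=s["tcp_rot"][2]
ty=V[2]+np.pi/2;print(s["tcp_rot"],ty)
plan(s["eef_pos"],y,[480,200,214.7],10,(y+ty)/2)
plan(np.array([480,200,214.7]),(y+ty)/2,[*wor((-35,-113)),185],10,ty)
E
```

```text
t 1.35 tcp [195.9 593.5 214.7] bed [-434.1  713.3] rot-bed deg [180.    -0.   164.78] F [-0.2  0.8 -0.6] open 94.8 grip 0.0
[ 3.14150891e+00 -9.66225654e-07  2.82277202e+00] 1.5176963267948966
[[-0.655, -0.474, -0.0], np.float64(0.748)]
[[-0.685, -0.431, -0.0], np.float64(0.748)]
[[-0.711, -0.385, -0.0], np.float64(0.748)]
[[-0.735, -0.338, -0.0], np.float64(0.748)]
[[-0.755, -0.289, -0.0], np.float64(0.748)]
[[-0.773, -0.239, -0.0], np.float64(0.748)]
[[-0.787, -0.188, -0.0], np.float64(0.748)]
[[-0.797, -0.137, -0.0], np.float64(0.748)]
[[-0.805, -0.084, -0.0], np.float64(0.748)]
[[-0.808, -0.032, -0.0], np.float64(0.748)]
[[-0.69, -0.329, 0.049], np.float64(0.748)]
[[-0.709, -0.283, 0.049], np.float64(0.748)]
[[-0.726, -0.236, 0.049], np.float64(0.748)]
[[-0.74, -0.188, 0.049], np.float64(0.748)]
[[-0.751, -0.14, 0.049], np.float64(0.748)]
[[-0.758, -0.09, 0.049], np.float64(0.748)]
[[-0.763, -0.041, 0.049], np.float64(0.748)]
[[-0.764, 0.009, 0.049], np.float64(0.748)]
[[-0.762, 0.059, 0.049], np.float64(0.748)]
[[-0.756, 0.109, 0.049], np.float64(0.748)]
```

```bash
python3 -m inch '[[[-0.66,-0.47,0],0.75,-0.1],[[-0.69,-0.43,0],0.75,-0.1],[[-0.71,-0.39,0],0.75,-0.1],[[-0.74,-0.34,0],0.75,-0.1],[[-0.76,-0.29,0],0.75,-0.1],[[-0.77,-0.24,0],0.75,-0.1],[[-0.79,-0.19,0],0.75,-0.1],[[-0.8,-0.14,0],0.75,-0.1],[[-0.81,-0.08,0],0.75,-0.1],[[-0.81,-0.03,0],0.75,-0.1]]' && python3 -m inch '[[[-0.69,-0.33,0.05],0.75,-0.1],[[-0.71,-0.28,0.05],0.75,-0.1],[[-0.73,-0.24,0.05],0.75,-0.1],[[-0.74,-0.19,0.05],0.75,-0.1],[[-0.75,-0.14,0.05],0.75,-0.1],[[-0.76,-0.09,0.05],0.75,-0.1],[[-0.76,-0.04,0.05],0.75,-0.1],[[-0.76,0.01,0.05],0.75,-0.1],[[-0.76,0.06,0.05],0.75,-0.1],[[-0.76,0.11,0.05],0.75,-0.1]]'
python3 - <<'E'
from go import *
s=st()
p=eyes.read_camera("wrist");save(p,"w1.png")
for n,z in(("plunger_grip",128),("gate_post",112)):
  for d in eyes.spot_point(n,p): print(n,d["score"],d["centre"],bed(at_z(p,d["centre"],z)))
plan(s["eef_pos"],s["tcp_rot"][2],[*wor((-35,-113)),110],5,V[2]+np.pi/2)
E
```

```text
t: 2.6
eef_pos: [481.9, 197.3, 214.8]
tcp_rot: [3.141, 0.0, 2.166]
ft_force: [0.2, 0.4, -0.2]
opening: 0.549
grip_force: 0.0
t: 3.85
eef_pos: [550.5, -256.0, 184.6]
tcp_rot: [3.141, 0.0, 1.512]
ft_force: [-0.2, 0.9, -0.4]
opening: 0.553
grip_force: 0.0
t 3.85 tcp [ 550.5 -256.   184.6] bed [ -34.9 -116.2] rot-bed deg [179.98   0.    89.65] F [-0.2  0.9 -0.4] open 52.6 grip 0.0
plunger_grip 0.62 [207.1, 314.8] [ -40.10554342 -112.87282194]
gate_post 0.83 [261.9, 318.1] [ -38.19124567 -165.43955878]
[[0.011, -0.0, 0.249], np.float64(-0.014)]
[[0.011, -0.0, 0.249], np.float64(-0.014)]
[[0.011, -0.0, 0.249], np.float64(-0.014)]
[[0.011, -0.0, 0.249], np.float64(-0.014)]
[[0.011, -0.0, 0.249], np.float64(-0.014)]
```

View pics/w1.png

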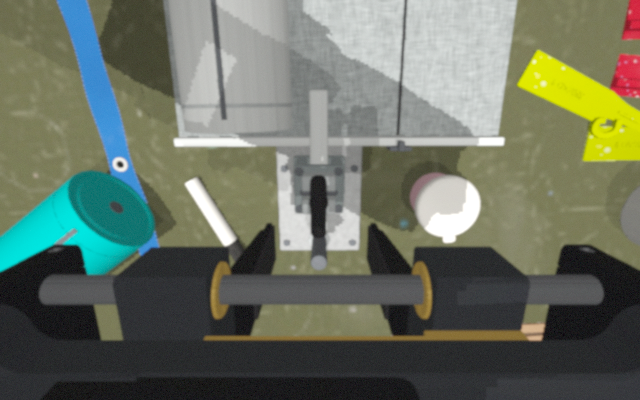

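The wrist view shows the T-handle at about (207,318), midway between the fingers at columns 273 and 368. I'll move a hair towards −x, descend, grip and lift.

```bash
python3 -m inch '[[[0.01,0,0.25],0,-0.1],[[0.01,-0.02,0.25],0,-0.1],[[0.02,0,0.25],0,-0.1],[[0.01,0,0.25],0,-0.1],[[0,0,0.25],0,-0.1],[[0,0,0],0,-0.1],[[0,0,0],0,1],[[0,0,0],0,1],[[0,0,0],0,1],[[0,0,0],0,1]]' && python3 -m inch '[[[0,0,0],0,1],[[0,0,0],0,1],[[0,0,-0.05],0,1],[[0,0,-0.05],0,1],[[0,0,-0.06],0,1],[[0,0,-0.06],0,1],[[0,0,-0.05],0,1],[[0,0,0],0,1],[[0,0,0],0,1],[[0,0,0],0,1]]'
python3 - <<'E'
from go import *
s=st()
p=eyes.read_camera("wrist");save(p,"w2.png")
E
```

```text
t: 5.25
eef_pos: [549.4, -251.4, 109.9]
tcp_rot: [3.141, 0.0, 1.514]
ft_force: [-0.4, -0.2, 0.5]
opening: 0.185
grip_force: 0.0
t: 6.5
eef_pos: [549.1, -251.2, 125.7]
tcp_rot: [-3.141, -0.0, 1.514]
ft_force: [-4.9, -1.9, -8.5]
opening: 0.151
grip_force: 30.0
t 6.5 tcp [ 549.1 -251.2  125.7] bed [ -36.6 -111.5] rot-bed deg [-1.7996e+02 -2.0000e-02  8.9780e+01] F [-4.9 -1.9 -8.5] open 14.3 grip 29.996986985206604
```

```bash
python3 -m inch '[[[0,0,0],-0.5,1],[[0,0,0],-1,1],[[0,0,0],-1,1],[[0,0,0],-1,1],[[0,0,0],-1,1],[[0,0,0],-1,1],[[0,0,0],-1,1],[[0,0,0],-1,1],[[0,0,0],-1,1],[[0,0,0],-1,1]]' && python3 -m inch '[[[0,0,0],-1,1],[[0,0,0],-1,1],[[0,0,0],-1,1],[[0,0,0],-1,1],[[0,0,0],-1,1],[[0,0,0],-1,1],[[0,0,0],-1,1],[[0,0,0],-1,1],[[0,0,0],-0.5,1],[[0,0,0],0,1]]'
python3 - <<'E'
from go import *
s=st();print(s["moment"])
E
```

```text
t: 7.8
eef_pos: [548.3, -251.4, 125.5]
tcp_rot: [-3.14, -0.002, 2.346]
ft_force: [-7.9, -3.1, -8.2]
opening: 0.145
grip_force: 30.0
t: 9.05
eef_pos: [548.1, -252.0, 125.5]
tcp_rot: [-3.141, -0.003, 3.085]
ft_force: [-10.5, -6.8, -7.8]
opening: 0.144
grip_force: 30.0
t 9.05 tcp [ 548.1 -252.   125.5] bed [ -37.5 -112.3] rot-bed deg [-1.7997e+02 -1.5000e-01  1.7982e+02] F [-10.5  -6.8  -7.8] open 13.7 grip 29.994936883449554
[-1.29952101  1.94466994  0.04644892]
```

```bash
python3 -m inch '[[[0,0,0.03],0,1],[[0,0,0.03],0,1],[[0,0,0],0,0.1],[[0,0,0],0,0.1],[[0,0,0],0,0.1],[[0,0,0],0,0.1],[[0,0,-0.2],0,0.1],[[0,0,-0.25],0,0.1],[[0,0,-0.25],0,0.1],[[0,-0.1,-0.15],0,0.1]]'
python3 - <<'E'
from go import *
s=st()
p=eyes.read_camera("wrist");save(p,"w3.png")
for n,z in(("plunger_grip",141),("gate_post",112)):
  for d in eyes.spot_point(n,p): print(n,d["score"],d["centre"],bed(at_z(p,d["centre"],z)))
E
```

```text
t: 10.3
eef_pos: [549.3, -257.5, 174.9]
tcp_rot: [-3.141, 0.001, 3.085]
ft_force: [0.1, -0.0, 0.0]
opening: 0.449
grip_force: 0.0
t 10.3 tcp [ 549.3 -257.5  174.9] bed [ -36.1 -117.7] rot-bed deg [-1.7996e+02  8.0000e-02  1.7981e+02] F [ 0.1 -0.   0. ] open 42.7 grip 0.0
plunger_grip 0.85 [222.2, 322.9] [ -36.39922393 -115.94884836]
gate_post 0.59 [206.1, 261.2] [ -38.66934856 -162.35857773]
gate_post 0.53 [284.5, 302.1] [  27.91672086 -132.63100387]
```

View pics/w3.png

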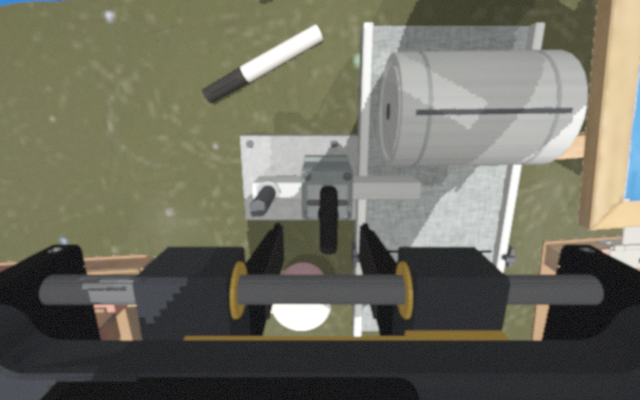

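The T-handle at (220,328) now lies along the lane, and the post is at about (200,263). I'll move to the post, grip it and slide it out.

```bash
python3 -m inch '[[[0.02,-0.3,0],0,0.1],[[0,-0.3,0],0,0.1],[[0,-0.18,0],0,0.1],[[0,0,0.35],0,0.1],[[0,0,0.4],0,0.1],[[0,0,0.4],0,0.1],[[0,0,0.22],0,0.1],[[0,0,0],0,1],[[0,0,0],0,1],[[0,0,0],0,1]]' && python3 -m inch '[[[0,0,0],0,1],[[0,0,0],0,1],[[0,-0.1,0],0,1],[[0,-0.15,0],0,1],[[0,-0.15,0],0,1],[[0,-0.15,0],0,1],[[0,-0.15,0],0,1],[[0,-0.13,0],0,1],[[0,0,0],0,1],[[0,0,0],0,1]]'
python3 - <<'E'
from go import *
s=st()
E
```

```text
t: 11.7
eef_pos: [545.5, -304.2, 91.9]
tcp_rot: [-3.141, 0.001, 3.085]
ft_force: [-0.4, 0.2, 0.9]
opening: 0.191
grip_force: 0.0
t: 12.95
eef_pos: [542.6, -354.2, 91.7]
tcp_rot: [-3.141, 0.001, 3.084]
ft_force: [-1.0, -1.1, 5.2]
opening: 0.143
grip_force: 30.0
t 12.95 tcp [ 542.6 -354.2   91.7] bed [ -37.6 -214.7] rot-bed deg [-1.7996e+02  7.0000e-02  1.7977e+02] F [-1.  -1.1  5.2] open 13.6 grip 30.001396536827087
```

```bash
python3 -m inch '[[[0,-0.02,0],0,1],[[0,-0.02,0],0,1],[[0,-0.01,0],0,1],[[0,0,0],0,1],[[0,0,0],0,1],[[0,0,0],0,0.1],[[0,0,0],0,0.1],[[0,0,0],0,0.1],[[0,0,-0.3],0,0],[[0,0,-0.35],0,0]]'
python3 - <<'E'
from go import *
s=st()
p=eyes.read_camera("top");save(p,"t2.png")
for n,z in(("plunger_grip",141),("gate_post",112),("canister",64)):
  for d in eyes.spot_point(n,p): print(n,d["score"],d["centre"],bed(at_z(p,d["centre"],z)))
plan(s["eef_pos"],s["tcp_rot"][2],[*wor((-185,6)),170],5)
E
```

```text
t: 14.2
eef_pos: [542.1, -356.9, 131.2]
tcp_rot: [3.141, -0.0, 3.084]
ft_force: [-0.0, -0.6, 0.0]
opening: 0.495
grip_force: 0.0
t 14.2 tcp [ 542.1 -356.9  131.2] bed [ -38.  -217.3] rot-bed deg [ 1.7999e+02 -1.0000e-02  1.7977e+02] F [-0.  -0.6  0. ] open 47.1 grip 0.0
canister 0.71 [296.6, 339.5] [-286.459578   -180.98609038]
canister 0.65 [210.2, 261.8] [-107.45109708    1.41380746]
[[0.493, 0.742, -0.129], np.float64(-0.0)]
[[0.493, 0.742, -0.129], np.float64(-0.0)]
[[0.493, 0.742, -0.129], np.float64(-0.0)]
[[0.493, 0.742, -0.129], np.float64(-0.0)]
[[0.493, 0.742, -0.129], np.float64(-0.0)]
```

View pics/t2.png

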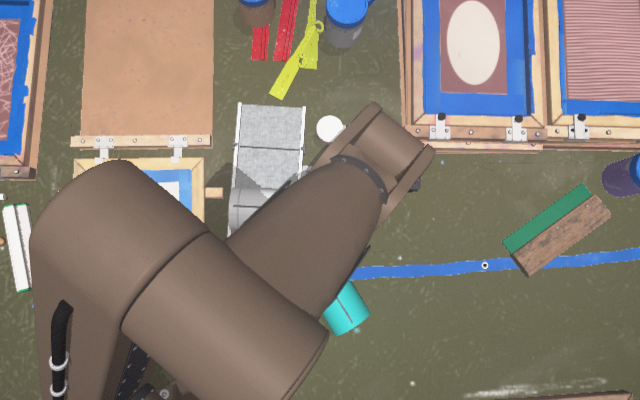

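```bash
python3 -m inch '[[[0,0,-0.75],0,0],[[0.49,0.74,0],0,0],[[0.49,0.74,0],0,0],[[0.49,0.74,0],0,-1],[[0.49,0.74,0],0,-1],[[0.49,0.74,0],0,-1],[[0,0,0.5],0,-1],[[0,0,0.6],0,-1],[[0,0,0.6],0,-1],[[0,0,0.4],0,-1]]'
python3 - <<'E'
from go import *
s=st()
p=eyes.read_camera("scene");save(p,"s2.png")
for n,z in(("plunger_grip",141),("gate_post",112),("canister",64)):
  for d in eyes.spot_point(n,p): print(n,d["score"],d["centre"],bed(at_z(p,d["centre"],z)))
cv2.imwrite("pics/s2c.png",cv2.resize(p["pixels"][120:280,200:420,::-1],None,fx=3.5,fy=3.5,interpolation=cv2.INTER_CUBIC))
E
```

```text
t: 15.65
eef_pos: [407.4, -126.4, 47.3]
tcp_rot: [3.141, -0.002, 3.085]
ft_force: [-0.3, 1.1, 0.7]
opening: 1.0
grip_force: 0.0
t 15.65 tcp [ 407.4 -126.4   47.3] bed [-184.7    5.7] rot-bed deg [ 1.7995e+02 -1.0000e-01  1.7978e+02] F [-0.3  1.1  0.7] open 95.0 grip 0.0
plunger_grip 0.51 [176.5, 315.8] [ -37.51399664 -103.16004489]
gate_post 0.57 [202.0, 352.7] [ -30.28282779 -208.07622425]
canister 0.9 [197.9, 268.2] [-102.87037841   -2.56426584]
canister 0.76 [286.2, 265.3] [-313.40808732 -194.35008302]
```

View pics/s2c.png

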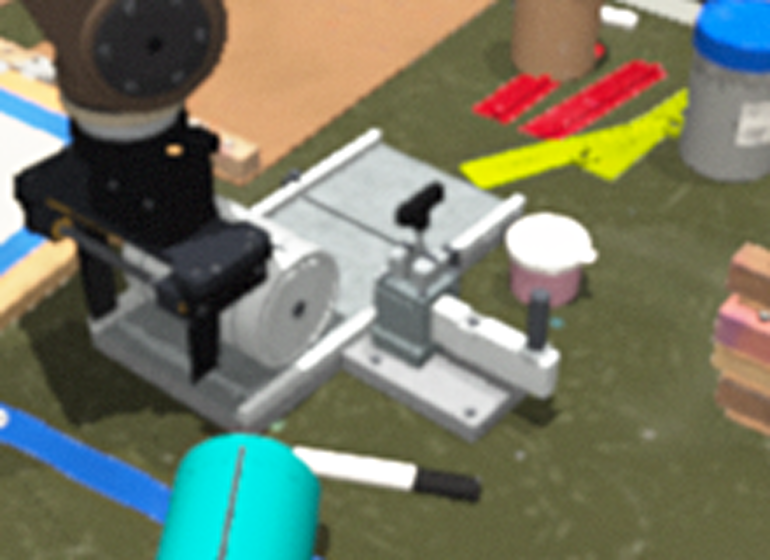

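The enlarged scene view shows the gate slid out (post at crop (538,310)), the T-handle turned and standing high, and the canister's end cap centre at crop (298,308). The fingers stand open behind it. I'll start rolling gently.

```bash
python3 -m inch '[[[-0.1,0,0],0,-1],[[-0.1,0,0],0,-1],[[-0.05,0,0],0,-1],[[-0.05,0,0],0,-1],[[-0.06,0,0],0,-1],[[-0.06,0,0],0,-1],[[-0.06,0,0],0,-1],[[-0.06,0,0],0,-1],[[-0.06,0,0],0,-1],[[-0.06,0,0],0,-1]]' && python3 -m inch '[[[-0.06,0,0],0,-1],[[-0.06,0,0],0,-1],[[-0.06,0,0],0,-1],[[-0.06,0,0],0,-1],[[-0.06,0,0],0,-1],[[-0.06,0,0],0,-1],[[-0.06,0,0],0,-1],[[-0.06,0,0],0,-1],[[-0.06,0,0],0,-1],[[-0.06,0,0],0,-1]]' 
cat > look.py <<'E'
from go import *
import sys
s=st()
p=eyes.read_camera("scene");save(p,sys.argv[1])
for n,z in(("gate_post",112),("canister",64),("mark",18),("bed",0)):
  for d in eyes.spot_point(n,p): print(n,round(d["score"],2),d["centre"],np.round(bed(at_z(p,d["centre"],z)),1))
print("cap@s2",bed(at_z(p,(208,285),64)),"pointer@s2",bed(at_z(p,(120+248/3.5,200+453/3.5),40)))
cv2.imwrite("pics/c_"+sys.argv[1],cv2.resize(p["pixels"][140:240,220:370,::-1],None,fx=5,fy=5,interpolation=cv2.INTER_CUBIC))
E
python3 look.py s3.png
```

```text
t: 17.1
eef_pos: [447.8, -128.9, 49.0]
tcp_rot: [3.141, -0.0, 3.085]
ft_force: [0.0, 0.1, -0.5]
opening: 1.002
grip_force: 0.1
t: 18.35
eef_pos: [483.7, -131.0, 49.0]
tcp_rot: [3.142, 0.0, 3.085]
ft_force: [0.1, -0.8, -0.2]
opening: 1.001
grip_force: 0.1
t 18.35 tcp [ 483.7 -131.    49. ] bed [-108.2    5.1] rot-bed deg [180.     0.   179.78] F [ 0.1 -0.8 -0.2] open 95.1 grip 0.07057443028315902
gate_post 0.96 [203.6, 353.4] [ -34.1 -212.7]
canister 0.73 [187.5, 280.5] [-50.4   2.9]
canister 0.65 [283.7, 265.7] [-308.3 -190.5]
bed 0.56 [194.6, 297.1] [16.4  3.3]
cap@s2 [-105.48532699  -61.96756797] pointer@s2 [ 45.92056654 -86.4462194 ]
```

View pics/c_s3.png

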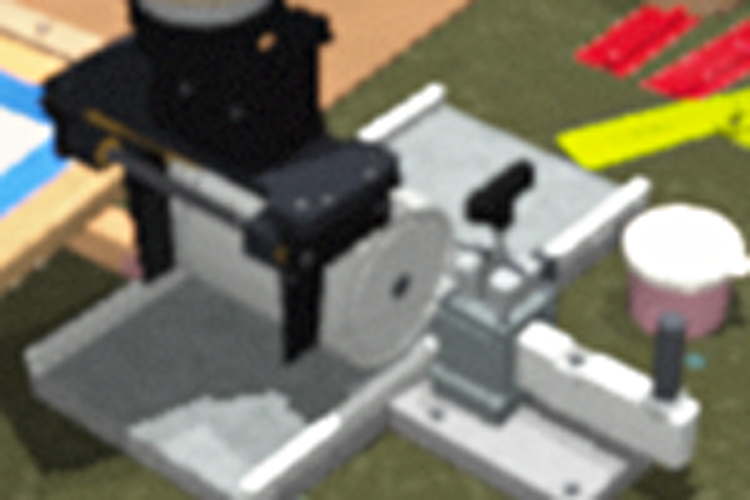

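```bash
python3 - <<'E'
from go import *
p=eyes.read_camera("scene")
print("cap",bed(at_z(p,(140+284.5/5-.4,220+402.5/5-.4),64)))
for b in((45.5,-62,64),(45.5,-62,110),(45.5,-62,18),(45.5,-80,40)): print(b,np.round(proj(p,[*wor(b[:2]),b[2]]),1))
print("T",proj(p,[*wor((-36,-113)),141]))
E
python3 -m inch '[[[-0.06,0,0],0,-1],[[-0.06,0,0],0,-1],[[-0.06,0,0],0,-1],[[-0.06,0,0],0,-1],[[-0.06,0,0],0,-1],[[-0.06,0,0],0,-1],[[-0.06,0,0],0,-1],[[-0.06,0,0],0,-1],[[-0.06,0,0],0,-1],[[-0.06,0,0],0,-1]]' 
python3 look.py s4.png
```

```text
cap [-46.63746955 -61.12415517]
(45.5, -62, 64) [180.3 322.4]
(45.5, -62, 110) [166.1 322.9]
(45.5, -62, 18) [193.8 321.9]
(45.5, -80, 40) [190.  327.4]
T [np.float64(177.75099423694112), np.float64(319.41262193338224)]
t: 19.9
eef_pos: [519.7, -133.1, 49.0]
tcp_rot: [3.142, 0.0, 3.085]
ft_force: [0.2, 0.6, -0.1]
opening: 0.996
grip_force: 0.1
t 19.9 tcp [ 519.7 -133.1   49. ] bed [-72.2   4.9] rot-bed deg [179.99   0.   179.78] F [ 0.2  0.6 -0.1] open 94.6 grip 0.06862204754725099
gate_post 0.97 [201.4, 354.7] [ -25.4 -210.4]
canister 0.98 [282.5, 263.6] [-308.7 -185.1]
canister 0.82 [181.9, 290.6] [-14.7  -1.1]
bed 0.81 [197.7, 294.1] [0.3 0.6]
bed 0.49 [258.7, 309.9] [-151.  -178.8]
cap@s2 [-105.48532699  -61.96756797] pointer@s2 [ 45.92056654 -86.4462194 ]
```

```bash
python3 -m inch '[[[-0.04,0,0],0,-1],[[-0.04,0,0],0,-1],[[-0.03,0,0],0,-1],[[-0.03,0,0],0,-1],[[-0.03,0,0],0,-1],[[-0.03,0,0],0,-1],[[-0.03,0,0],0,-1],[[-0.03,0,0],0,-1],[[-0.03,0,0],0,-1],[[-0.03,0,0],0,-1]]' >/dev/null; python3 -m inch '[[[-0.03,0,0],0,-1],[[-0.03,0,0],0,-1],[[-0.03,0,0],0,-1],[[-0.03,0,0],0,-1],[[-0.03,0,0],0,-1],[[-0.03,0,0],0,-1],[[0,0,0],0,-1],[[0,0,0],0,-1],[[0,0,0],0,-1],[[0,0,0],0,-1]]' 
python3 look.py s5.png; python3 - <<'E'
from go import *
p=eyes.read_camera("scene");g=cv2.GaussianBlur(cv2.cvtColor(p["pixels"],cv2.COLOR_RGB2GRAY),(3,3),0)
for x in range(-20,50,3):
    r=proj(p,[*wor((x,-61.5)),64]);print(x,np.round(r,1).tolist(),g[int(round(r[0])),int(round(r[1]))],end="; ")
t=eyes.read_camera("top");save(t,"t5.png")
for d in eyes.spot_point("canister",t): print(d["score"],d["centre"],bed(at_z(t,d["centre"],64)))
a=cv2.resize(p["pixels"][140:230,240:370,::-1],None,fx=3,fy=3,interpolation=cv2.INTER_CUBIC);b=cv2.resize(t["pixels"][90:180,220:350,::-1],None,fx=3,fy=3,interpolation=cv2.INTER_CUBIC)
cv2.imwrite("pics/c5.png",np.hstack([a,b]))
E
```

```text
t: 22.65
eef_pos: [549.4, -134.8, 49.0]
tcp_rot: [3.141, -0.0, 3.085]
ft_force: [0.4, 0.3, -0.1]
opening: 0.999
grip_force: 0.0
t 22.65 tcp [ 549.4 -134.8   49. ] bed [-42.5   4.8] rot-bed deg [179.99  -0.   179.77] F [ 0.4  0.3 -0.1] open 94.9 grip 0.0
gate_post 0.73 [203.3, 352.3] [ -34.9 -210.1]
canister 0.87 [284.1, 267.9] [-306.2 -194.7]
canister 0.59 [175.3, 297.5] [20.2  4.4]
bed 0.85 [197.0, 294.0] [2.6 2.9]
cap@s2 [-105.48532699  -61.96756797] pointer@s2 [ 45.92056654 -86.4462194 ]
-20 [191.7, 306.8] 142; -17 [191.1, 307.6] 143; -14 [190.6, 308.3] 143; -11 [190.0, 309.0] 142; -8 [189.5, 309.7] 142; -5 [189.0, 310.5] 141; -2 [188.4, 311.2] 141; 1 [187.9, 311.9] 139; 4 [187.4, 312.6] 137; 7 [186.9, 313.3] 137; 10 [186.3, 314.0] 116; 13 [185.8, 314.7] 94; 16 [185.3, 315.5] 68; 19 [184.8, 316.2] 56; 22 [184.2, 316.9] 29; 25 [183.7, 317.6] 26; 28 [183.2, 318.3] 17; 31 [182.7, 318.9] 15; 34 [182.2, 319.6] 16; 37 [181.7, 320.3] 16; 40 [181.2, 321.0] 27; 43 [180.7, 321.7] 61; 46 [180.2, 322.4] 50; 49 [179.6, 323.1] 93; 0.88 [301.5, 341.7] [-296.65932147 -186.30164769]
```

View pics/c5.png

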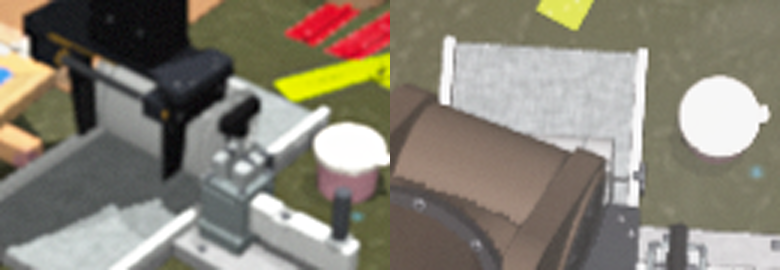

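```bash
cat > edge.py <<'E'
from go import *
from scipy.optimize import brentq
def axis(p,rc,side=1):
    c,d=ray(p,rc);q=bed(c);e=bed(c+d)-q
    # bed x-z plane line: from (q[0],c[2]) dir (e[0],d[2]); distance of (x,64) to line = 46
    n=np.hypot(e[0],d[2])
    f=lambda x:((x-q[0])*d[2]-(64-c[2])*e[0])/n*(1 if d[2]<0 else -1)
    x0=at_z(p,rc,64); x0=bed(x0)[0]
    return brentq(lambda x:abs(f(x))-46,x0-90,x0) if side>0 else brentq(lambda x:abs(f(x))-46,x0,x0+90)
def scan(p,cols,r0,r1):
    g=p["pixels"].astype(float).mean(2)
    for c in cols: print(c,np.round(g[r0:r1,c]).astype(int).tolist())
E
python3 - <<'E'
from edge import *
t=eyes.read_camera("top");scan(t,range(272,296,4),124,146)
for r in(134.5,135.5,136.5): print(r,axis(t,(r,290)))
px=lambda x,y:(95+(y+.5)/3.8-.5,220+(x+.5)/3.8-.5)
print("start far",axis(t,px(40,352)),axis(t,px(268,362)),"near",axis(t,px(35,508),-1),axis(t,px(262,518),-1))
E
```

```text
272 [200, 202, 192, 187, 198, 200, 201, 199, 202, 207, 198, 186, 195, 165, 95, 101, 101, 108, 110, 115, 115, 117]
276 [201, 197, 193, 193, 201, 207, 204, 201, 201, 206, 194, 178, 201, 216, 200, 125, 97, 100, 106, 108, 106, 100]
280 [211, 212, 211, 207, 209, 199, 193, 193, 205, 208, 198, 178, 194, 214, 221, 217, 166, 95, 105, 106, 104, 105]
284 [198, 199, 205, 200, 198, 197, 199, 198, 202, 201, 191, 180, 176, 186, 187, 153, 98, 102, 104, 107, 106, 105]
288 [197, 202, 205, 210, 208, 206, 201, 194, 194, 197, 200, 196, 186, 204, 215, 222, 208, 129, 101, 104, 107, 104]
292 [200, 201, 202, 202, 199, 196, 197, 202, 204, 201, 202, 192, 178, 198, 212, 218, 225, 230, 219, 166, 165, 186]
134.5 21.545314294210257
135.5 19.238804622800693
136.5 16.933395249316614
start far -106.61908651730752 -104.57196641606353 near -105.87460909898252 -103.97933031443681
```

```bash
python3 -m inch '[[[-0.03,0,0],0,-1],[[-0.03,0,0],0,-1],[[-0.03,0,0],0,-1],[[-0.03,0,0],0,-1],[[-0.03,0,0],0,-1],[[-0.03,0,0],0,-1],[[-0.03,0,0],0,-1],[[-0.03,0,0],0,-1],[[-0.03,0,0],0,-1],[[-0.03,0,0],0,-1]]' >/dev/null; python3 -m inch '[[[-0.03,0,0],0,-1],[[-0.02,0,0],0,-1],[[0,0,0],0,-1],[[0,0,0],0,-1],[[0,0,0],0,-1],[[0,0,0],0,-1],[[0,0,0],0,-1],[[0,0,0],0,-1],[[0,0,0],0,-1],[[0,0,0],0,-1]]' 
python3 - <<'E'
from edge import *
s=st();t=eyes.read_camera("top");save(t,"t6.png")
scan(t,range(240,300,6),112,140)
for r in(124,125,126,127): print(r,axis(t,(r,250)),axis(t,(r,290)))
p=eyes.read_camera("scene")
for d in eyes.spot_point("canister",p)+eyes.spot_point("canister",t): print(d["score"],d["centre"])
E
```

```text
t: 25.6
eef_pos: [570.4, -135.9, 49.0]
tcp_rot: [3.141, -0.0, 3.085]
ft_force: [1.0, -0.5, 0.9]
opening: 1.0
grip_force: 0.0
t 25.6 tcp [ 570.4 -135.9   49. ] bed [-21.5   4.8] rot-bed deg [179.99  -0.   179.78] F [ 1.  -0.5  0.9] open 95.0 grip 0.0
240 [242, 205, 98, 99, 103, 107, 105, 111, 114, 118, 120, 120, 122, 120, 121, 124, 125, 128, 129, 130, 133, 133, 135, 137, 137, 138, 138, 139]
246 [208, 205, 206, 181, 94, 100, 101, 105, 109, 111, 112, 117, 118, 118, 120, 123, 123, 125, 126, 128, 127, 129, 131, 133, 135, 137, 140, 140]
252 [199, 210, 212, 212, 213, 183, 106, 96, 101, 105, 108, 110, 112, 116, 117, 121, 121, 123, 123, 124, 124, 127, 129, 130, 133, 133, 134, 136]
258 [210, 207, 199, 206, 211, 208, 210, 184, 115, 96, 101, 106, 109, 111, 113, 116, 117, 120, 120, 122, 123, 124, 126, 127, 130, 131, 132, 134]
264 [208, 205, 202, 203, 199, 191, 189, 194, 199, 178, 111, 96, 100, 106, 109, 110, 114, 116, 116, 118, 120, 120, 123, 125, 126, 128, 129, 131]
270 [203, 204, 209, 204, 197, 190, 187, 196, 198, 198, 197, 193, 154, 97, 100, 106, 107, 112, 114, 118, 118, 119, 122, 121, 124, 126, 127, 129]
276 [203, 198, 200, 201, 201, 198, 203, 211, 215, 211, 205, 203, 201, 190, 147, 97, 101, 102, 108, 112, 113, 107, 104, 99, 102, 106, 106, 105]
282 [207, 207, 211, 207, 196, 196, 196, 199, 208, 201, 198, 205, 205, 206, 185, 115, 102, 105, 106, 108, 106, 107, 105, 106, 108, 107, 105, 108]
288 [195, 191, 195, 204, 209, 204, 206, 205, 207, 205, 200, 195, 199, 199, 192, 170, 149, 97, 103, 105, 108, 107, 101, 97, 89, 95, 105, 108]
294 [202, 203, 199, 201, 205, 209, 214, 208, 205, 209, 210, 204, 205, 201, 194, 183, 175, 167, 162, 180, 174, 136, 146, 149, 135, 138, 138, 141]
124 40.25905602399905 45.83036784938799
125 37.94512435957638 43.512239724806314
126 35.63230030239773 41.19522331467386
127 33.320582759604655 38.87931751598571
0.72 [172.7, 303.6]
0.56 [281.4, 265.4]
0.8 [300.8, 339.2]
```

```bash
python3 -m inch '[[[-0.02,0,0],0,-1],[[-0.02,0,0],0,-1],[[-0.02,0,0],0,-1],[[-0.02,0,0],0,-1],[[0,0,0],0,-1],[[0,0,0],0,-1],[[0,0,0],0,-1],[[0.05,0,0],0,-1],[[0.2,0,0],0,-1],[[0.25,0,0],0,-1]]' ; python3 -m inch '[[[0,0,-0.5],0,-1],[[0,0,-0.8],0,-1],[[0,0,-0.8],0,-1],[[0,-0.4,0],0,0.1],[[0,-0.8,0],0,0.1],[[0,-0.8,0],0,0.1],[[0,-0.8,0],0,0.1],[[0,-0.8,0],0,0.1],[[0,-0.1,0],0,0.1],[[0,0,0],0,0.1]]' 
python3 - <<'E'
from edge import *
s=st();t=eyes.read_camera("top");save(t,"t7.png")
scan(t,range(240,300,6),112,140)
for r in(121,122,123,124,125,126): print(r,axis(t,(r,250)),axis(t,(r,290)))
for d in eyes.spot_point("canister",t): print(d["score"],d["centre"],bed(at_z(t,d["centre"],64)))
E
```

```text
t: 27.05
eef_pos: [544.1, -134.4, 48.9]
tcp_rot: [3.141, -0.0, 3.085]
ft_force: [-0.2, -0.0, -0.2]
opening: 0.999
grip_force: 0.0
t: 28.3
eef_pos: [531.8, -355.8, 174.7]
tcp_rot: [3.141, -0.001, 3.084]
ft_force: [-0.5, 0.4, 0.4]
opening: 0.453
grip_force: 0.0
t 28.3 tcp [ 531.8 -355.8  174.7] bed [ -48.3 -216.8] rot-bed deg [ 1.7996e+02 -4.0000e-02  1.7973e+02] F [-0.5  0.4  0.4] open 43.0 grip 0.0
240 [243, 244, 240, 223, 222, 207, 172, 159, 157, 153, 159, 195, 212, 220, 226, 230, 234, 236, 237, 239, 239, 241, 242, 244, 244, 244, 245, 246]
246 [201, 198, 202, 202, 193, 194, 196, 198, 194, 189, 171, 175, 209, 218, 225, 229, 233, 236, 237, 238, 240, 241, 242, 244, 244, 244, 245, 246]
252 [194, 205, 205, 208, 208, 202, 193, 199, 205, 203, 191, 183, 204, 216, 222, 228, 232, 236, 237, 238, 240, 241, 242, 243, 244, 244, 245, 246]
258 [207, 203, 197, 202, 205, 204, 204, 201, 196, 195, 190, 184, 195, 213, 220, 227, 232, 235, 237, 237, 238, 241, 242, 243, 244, 245, 245, 246]
264 [202, 201, 199, 199, 195, 186, 184, 191, 197, 196, 197, 190, 186, 209, 218, 226, 230, 234, 236, 237, 239, 241, 242
[... 390 characters left out ...]
, 207, 216, 224, 230, 233, 236, 234, 237, 241, 242, 243, 244, 244, 244]
288 [189, 186, 190, 201, 202, 199, 199, 199, 201, 202, 198, 190, 185, 179, 199, 212, 221, 227, 233, 234, 236, 235, 238, 241, 242, 243, 244, 244]
294 [196, 197, 198, 194, 200, 207, 209, 203, 200, 203, 203, 199, 194, 180, 177, 175, 169, 162, 169, 169, 142, 142, 145, 141, 135, 139, 138, 138]
121 47.20750764158355 52.7914335926995
122 44.890246563688834 50.46996367186629
123 42.574096392198946 48.149608795190254
124 40.25905602399905 45.83036784938799
125 37.94512435957638 43.512239724806314
126 35.63230030239773 41.19522331467386
0.94 [142.6, 265.2] [46.86294303  4.75934083]
0.57 [298.2, 336.5] [-290.24841887 -174.62538533]
```

```bash
python3 - <<'E'
from edge import *
t=eyes.read_camera("top")
scan(t,range(240,300,6),152,178)
px=lambda x,y:(95+(y+.5)/3.8-.5,220+(x+.5)/3.8-.5)
for r in(162,163,164,165,166,167,168): print(r,[round(axis(t,(r,c),-1),1) for c in(246,264,282)])
print("far",[(round(axis(t,(r,c)),1)) for r,c in((122.2,246),(123.5,264),(124.7,282))])
g=t["pixels"].astype(float).mean(2)
for r in (140,150): print(g[r,226:246].astype(int),g[r,284:302].astype(int))
cam=bed(ray(t,(200,320))[0]);print(cam)
# old picture same scan for far/near bias
o=cv2.imread("pics/top1.png").astype(float).mean(2)
for c in(240,258,276): print(c,o[182:196,c].astype(int),o[222:236,c].astype(int))
for c in(240,258,276): print([round(axis(t,(r,c)),1) for r in(187,188,189)],[round(axis(t,(r,c),-1),1) for r in(228,229,230)])
E
```

```text
240 [235, 232, 229, 224, 220, 216, 206, 195, 181, 167, 156, 167, 183, 178, 179, 183, 189, 202, 201, 198, 195, 199, 199, 199, 203, 202]
246 [235, 233, 230, 227, 224, 218, 211, 200, 186, 173, 152, 152, 177, 179, 176, 171, 174, 183, 191, 190, 192, 189, 190, 193, 198, 203]
252 [236, 234, 233, 230, 225, 220, 215, 206, 193, 180, 162, 154, 170, 182, 180, 181, 181, 188, 202, 200, 198, 198, 196, 196, 197, 201]
258 [238, 236, 234, 231, 227, 224, 219, 210, 200, 187, 171, 159, 164, 179, 172, 175, 177, 182, 185, 195, 200, 204, 203, 200, 200, 198]
264 [239, 237, 235, 232, 229, 226, 221, 214, 206, 191, 176, 156, 153, 180, 180, 179, 175, 176, 183, 195, 199, 201, 201, 201, 194, 198]
270 [240, 238, 236, 234, 231, 226, 223, 217, 209, 198, 182, 163, 153, 160, 168, 171, 179, 180, 186, 196, 196, 196, 196, 192, 188, 192]
276 [240, 239, 237, 235, 232, 229, 225, 221, 215, 203, 191, 172, 160, 163, 176, 175, 175, 178, 186, 201, 199, 206, 206, 204, 204, 206]
282 [239, 238, 235, 233, 229, 226, 224, 218, 214, 205, 190, 175, 155, 155, 180, 179, 173, 171, 166, 171, 185, 187, 195, 199, 196, 194]
288 [241, 239, 238, 
[... 585 characters left out ...]
 246]
[115 113 116 115 114 113 116 165 236 236 236 236 237 237 237 235 218 217
 238 238] [234 242 242 242 242 242 242 242 238 129 143 157 156 148 144 168 242 218]
[-220.54133491 -104.97602653]
240 [161 160 163 167 152 122 129 142 146 155 171 180 201 212] [209 201 194 184 175 162 146 140 157 152 162 175 170 169]
258 [175 173 167 165 163 154 124 141 159 170 184 195 198 206] [218 213 207 199 190 181 167 150 146 159 158 162 167 161]
276 [158 158 156 160 160 155 142 123 140 157 170 184 191 202] [221 216 216 206 199 190 180 165 149 144 148 151 161 176]
[-104.7, -107.0, -109.2] [-103.7, -105.9, -108.2]
[-102.3, -104.6, -106.8] [-101.4, -103.6, -105.8]
[-99.9, -102.2, -104.4] [-99.1, -101.3, -103.5]
```

```bash
python3 - <<'E'
from edge import *
t=eyes.read_camera("top");o=cv2.imread("pics/top1.png").astype(float).mean(2)
for c in range(244,298,8):
    w=o[140:155,c];b=np.clip(np.median(w)-15-w,0,None);r=140+(b*np.arange(15)).sum()/b.sum();print(c,round(r,2),np.round(bed(at_z(t,(r,c),18)),1))
for n,(c0,c1) in(("L",(229,240)),("R",(300,307))):
    print(n);print(o[140:154,c0:c1].astype(int))
print([np.round(proj(t,[*wor((45.7,y)),40]),1) for y in(76,-76)])
E
```

```text
244 146.24 [46.3 58.7]
252 146.89 [45.9 39.7]
260 147.23 [46.3 20.9]
268 147.7 [46.3  1.9]
276 148.19 [ 46.3 -17. ]
284 148.8 [ 45.9 -35.9]
292 149.26 [ 46.  -54.8]
L
[[ 99 102  97  97 116 125 208 235 230 194 152]
 [ 98  97  94  87 111 114 204 235 230 180 161]
 [ 97  96  95 102 117 125 187 218 215 155 157]
 [ 96  97  96 109 121 140 122 131 153 134 161]
 [ 95  96  98 105 105 106 110 109 159 131 173]
 [ 95  96  95  92  94  87 115 141 212 123 164]
 [ 99  95  97 105 113 105 191 207 228 110 150]
 [ 96  97  98 111 120 136 233 234 228 121 167]
 [ 96  96  97 103 113 137 234 234 228 124 167]
 [ 95  94  93  80  82 149 234 234 228 124 172]
 [ 94  96  96  88  97 167 234 233 219 124 173]
 [ 95  95  93  93 107 187 234 231 194 135 174]
 [ 97  96  96  93 119 211 235 230 189 150 167]
 [ 98  97  97  94 119 209 235 230 178 158 165]]
R
[[189 236 233 202  94  96  96]
 [208 236 233 196  97  97  93]
 [214 237 232 191 101  99  95]
 [213 237 231 169 100  97  98]
 [225 236 229 133 105  88  98]
 [237 235 227 121 110  85  97]
 [236 218 207 106 113  91  95]
 [220 128 119 110 114  90  96]
 [186 119 113 121 122  90  98]
 [193 119 105 117 119  93  97]
 [226 190 170  94 105  91 100]
 [236 236 230 107 121  92  98]
 [235 236 230 107 120  98  97]
 [235 235 231  89  89  98  98]]
[array([143.8, 235.3]), array([147.7, 300.8])]
```

The top view puts the canister square at about x=43.3 (edges at rows 123.5 and 164.5, col 264), against the mark at about 45.7. It's some 2.5 mm short, so I'll nudge it.

```bash
python3 -m inch '[[[0,0.74,0],0,0.1],[[0,0.74,0],0,0.1],[[0,0.74,0],0,0.1],[[0,0.74,0],0,-1],[[0,0.74,0],0,-1],[[0,0,0.4],0,-1],[[0,0,0.6],0,-1],[[0,0,0.6],0,-1],[[0,0,0.5],0,-1],[[0,0,0],0,-1]]' ; python3 -c "
from go import *
st()"
```

```text
t: 29.75
eef_pos: [544.3, -133.4, 47.7]
tcp_rot: [3.14, -0.003, 3.086]
ft_force: [-0.9, -0.2, -0.2]
opening: 0.997
grip_force: 0.0
t 29.75 tcp [ 544.3 -133.4   47.7] bed [-47.7   5.9] rot-bed deg [179.93  -0.19 179.84] F [-0.9 -0.2 -0.2] open 94.8 grip 0.0
```

```bash
python3 -m inch '[[[-0.15,0,0],0,-1],[[-0.2,0,0],0,-1],[[-0.1,0,0],0,-1],[[0,0,0],0,-1],[[-0.02,0,0],0,-1],[[-0.02,0,0],0,-1],[[-0.02,0,0],0,-1],[[-0.02,0,0],0,-1],[[-0.02,0,0],0,-1],[[-0.01,0,0],0,-1]]' ; python3 -m inch '[[[0,0,0],0,-1],[[0,0,0],0,-1],[[0.05,0,0],0,-1],[[0.2,0,0],0,-1],[[0.14,0,0],0,-1],[[0,0,-0.5],0,-1],[[0,0,-0.8],0,-1],[[0,0,-0.8],0,-1],[[0,-0.4,0],0,0.1],[[0,-0.8,0],0,0.1]]'; python3 -m inch '[[[0,-0.8,0],0,0.1],[[0,-0.8,0],0,0.1],[[0,-0.8,0],0,0.1],[[0,-0.12,0],0,0.1],[[0,0,0],0,0.1],[[0,0,0],0,0.1],[[0,0,0],0,0.1],[[0,0,0],0,0.1],[[0,0,0],0,0.1],[[0,0,0],0,0.1]]'
python3 - <<'E'
from edge import *
s=st();t=eyes.read_camera("top");save(t,"t8.png")
scan(t,range(246,290,18),115,130);scan(t,range(246,290,18),156,170)
for r in(160,161,162,163,164,165): print(r,[round(axis(t,(r,c),-1),1) for c in(246,264,282)])
p=eyes.read_camera("wrist")
for d in eyes.spot_point("gate_post",p): print(d["score"],d["centre"],bed(at_z(p,d["centre"],112)))
plan(s["eef_pos"],s["tcp_rot"][2],[*wor((-37.5,-215.5)),92],1)
E
```

```text
t: 31.0
eef_pos: [578.9, -136.4, 49.0]
tcp_rot: [3.142, 0.0, 3.085]
ft_force: [0.7, -0.1, -0.1]
opening: 1.002
grip_force: 0.0
t: 32.25
eef_pos: [551.1, -206.6, 176.0]
tcp_rot: [-3.141, 0.001, 3.087]
ft_force: [0.7, -0.1, -1.2]
opening: 0.845
grip_force: 0.0
t: 33.5
eef_pos: [542.7, -357.8, 175.0]
tcp_rot: [3.141, -0.0, 3.085]
ft_force: [-0.2, 0.0, -0.4]
opening: 0.452
grip_force: 0.0
t 33.5 tcp [ 542.7 -357.8  175. ] bed [ -37.3 -218.3] rot-bed deg [179.99  -0.   179.78] F [-0.2  0.  -0.4] open 43.0 grip 0.0
246 [203, 195, 195, 197, 196, 187, 170, 193, 212, 219, 226, 231, 234, 236, 238]
264 [200, 195, 188, 186, 192, 198, 191, 185, 197, 214, 222, 228, 232, 234, 236]
282 [205, 192, 192, 193, 194, 204, 200, 193, 188, 195, 211, 222, 226, 232, 234]
246 [216, 207, 198, 183, 169, 149, 145, 180, 179, 182, 177, 178, 197, 197]
264 [224, 219, 214, 201, 185, 173, 152, 147, 180, 178, 181, 176, 174, 186]
282 [227, 223, 219, 211, 200, 185, 171, 151, 142, 176, 182, 178, 175, 181]
160 [51.1, 53.5, 56.0]
161 [48.7, 51.2, 53.7]
162 [46.4, 48.9, 51.4]
163 [44.1, 46.6, 49.1]
164 [41.8, 44.3, 46.8]
165 [39.5, 42.0, 44.4]
0.74 [206.3, 327.7] [ -39.73834853 -212.73502076]
0.71 [208.2, 515.6] [-37.8641125  -70.42682846]
[[0.003, 0.046, 1.383], np.float64(-0.0)]
```

```bash
python3 -m inch '[[[0,0.04,0.2],0,0.1],[[0,0,0.4],0,0.1],[[0,0,0.4],0,0.1],[[0,0,0.38],0,0.1],[[0,0,0],0,0.1],[[0,0,0],0,1],[[0,0,0],0,1],[[0,0,0],0,1],[[0,0,0],0,1],[[0,0,0],0,1]]'; python3 -m inch '[[[0,0.1,0],0,1],[[0,0.15,0],0,1],[[0,0.15,0],0,1],[[0,0.15,0],0,1],[[0,0.15,0],0,1],[[0,0.1,0],0,1],[[0,0.04,0],0,1],[[0,0.02,0],0,1],[[0,0,0],0,1],[[0,0,0],0,1]]'; python3 -c "
from go import *
st()"
```

```text
t: 34.9
eef_pos: [543.0, -354.6, 92.8]
tcp_rot: [3.14, 0.0, 3.085]
ft_force: [0.7, 6.9, 4.1]
opening: 0.141
grip_force: 30.0
t: 36.15
eef_pos: [545.9, -304.4, 92.8]
tcp_rot: [-3.14, 0.001, 3.085]
ft_force: [-2.1, -5.1, 5.6]
opening: 0.14
grip_force: 30.0
t 36.15 tcp [ 545.9 -304.4   92.8] bed [ -36.9 -164.8] rot-bed deg [-1.7992e+02  6.0000e-02  1.7979e+02] F [-2.1 -5.1  5.6] open 13.3 grip 30.002869069576263
```

```bash
python3 -m inch '[[[0,0.02,0],0,1],[[0,0.01,0],0,1],[[0,0,0],0,1],[[0,0,0],0,0.1],[[0,0,0],0,0.1],[[0,0,0],0,0.1],[[0,0,-0.3],0,0.1],[[0,0,-0.5],0,0.1],[[0,0,-0.5],0,0.1],[[0,0,0],0,0.1]]'; python3 -c "
from go import *
s=st()
plan(s['eef_pos'],s['tcp_rot'][2],[*wor((-37,-112.5)),122],1)
t=eyes.read_camera('wrist')
for n,z in (('gate_post',112),('plunger_grip',141)):
  for d in eyes.spot_point(n,t): print(n,d['score'],d['centre'],bed(at_z(t,d['centre'],z)))
"
```

```text
t: 37.4
eef_pos: [546.8, -302.7, 173.5]
tcp_rot: [-3.139, 0.004, 3.085]
ft_force: [0.0, 0.6, -0.2]
opening: 0.452
grip_force: 0.0
t 37.4 tcp [ 546.8 -302.7  173.5] bed [ -36.2 -163. ] rot-bed deg [-179.86    0.25  179.79] F [ 0.   0.6 -0.2] open 42.9 grip 0.0
[[0.016, 0.841, 0.859], np.float64(-0.0)]
gate_post 0.95 [207.0, 321.5] [ -38.27065327 -162.18882972]
plunger_grip 0.63 [220.8, 393.3] [ -37.86995108 -114.47528297]
```

```bash
python3 -m inch '[[[0.01,0.3,0],0,0.1],[[0.01,0.35,0],0,0.1],[[0,0.19,0],0,0.1],[[0,0,0.3],0,0.1],[[0,0,0.35],0,0.1],[[0,0,0.21],0,0.1],[[0,0,0],0,1],[[0,0,0],0,1],[[0,0,0],0,1],[[0,0,0],0,1]]'; python3 -m inch '[[[0,0,0],0,1],[[0,0,-0.02],0,1],[[0,0,-0.02],0,1],[[0,0,0],0.5,1],[[0,0,0],1,1],[[0,0,0],1,1],[[0,0,0],1,1],[[0,0,0],1,1],[[0,0,0],1,1],[[0,0,0],1,1]]'; python3 -m inch '[[[0,0,0],1,1],[[0,0,0],1,1],[[0,0,0],1,1],[[0,0,0],1,1],[[0,0,0],1,1],[[0,0,0],1,1],[[0,0,0],1,1],[[0,0,0],1,1],[[0,0,0],1,1],[[0,0,0],1,1]]'; python3 -c "
from go import *
s=st();print(s['moment'])"
```

```text
t: 38.8
eef_pos: [547.8, -252.3, 119.2]
tcp_rot: [-3.141, 0.001, 3.085]
ft_force: [0.8, -2.0, 2.1]
opening: 0.147
grip_force: 30.0
t: 40.05
eef_pos: [547.7, -251.8, 120.2]
tcp_rot: [3.141, -0.0, 2.514]
ft_force: [4.3, -3.1, -7.7]
opening: 0.149
grip_force: 30.0
t: 41.3
eef_pos: [548.2, -251.7, 120.4]
tcp_rot: [3.14, -0.0, 1.642]
ft_force: [6.5, -1.3, -7.2]
opening: 0.145
grip_force: 30.0
t 41.3 tcp [ 548.2 -251.7  120.4] bed [ -37.5 -112. ] rot-bed deg [ 1.7994e+02 -2.0000e-02  9.7100e+01] F [ 6.5 -1.3 -7.2] open 13.8 grip 29.99745547771454
[-0.43998867 -1.11381293  0.02938509]
```

```bash
python3 -m inch '[[[0,0,0],0.8,1],[[0,0,0],0.65,1],[[0,0,0],0,1],[[0,0,0.05],0,1],[[0,0,0.05],0,1],[[0,0,0.05],0,1],[[0,0,0.05],0,1],[[0,0,0],0,1],[[0,0,0],0,1],[[0,0,0],0,1]]'; python3 -c "
from go import *
s=st();print(s['moment'])"
```

```text
t: 42.55
eef_pos: [548.3, -251.7, 108.6]
tcp_rot: [3.14, -0.0, 1.518]
ft_force: [6.1, -1.0, -5.4]
opening: 0.147
grip_force: 30.0
t 42.55 tcp [ 548.3 -251.7  108.6] bed [ -37.4 -112. ] rot-bed deg [ 1.7992e+02 -2.0000e-02  9.0010e+01] F [ 6.1 -1.  -5.4] open 14.0 grip 29.998845756053925
[-0.31493587 -1.04162531  0.01264874]
```

```bash
python3 -m inch '[[[0,0,0],0,0.1],[[0,0,0],0,0.1],[[0,0,0],0,0.1],[[0,0,0],0,0.1],[[0,0,-0.3],0,0.1],[[0,0,-0.6],0,0.1],[[0,0,-0.6],0,0.1],[[-0.5,0,-0.3],0,0.1],[[-0.8,0,0],0,0.1],[[-0.8,0,0],0,0.1]]'; python3 -m inch '[[[-0.8,0,0],0,0],[[-0.8,0,0],0,0],[[-0.8,0,0],0,0],[[-0.8,0,0],0,0],[[-0.6,0,0],0,0],[[0,0,0],0,0],[[0,0,0],0,0],[[0,0,0],0,0],[[0,0,0],0,0],[[0,0,0],0,0]]'; python3 - <<'E'
from edge import *
s=st();t=eyes.read_camera("top");p=eyes.read_camera("scene")
for n,b in(("plunger_grip",(-37,-113,128)),("gate_post",(-37,-165,112)),("canister",(45.7,4,64))):
  for q in(t,p): print(n,np.round(proj(q,[*wor(b[:2]),b[2]]),1),[(round(d["score"],2),np.round(d["centre"],1)) for d in eyes.spot_point(n,q)])
print("T if up",proj(p,[*wor((-37,-113)),141]))
scan(t,range(246,290,18),156,170)
a=cv2.resize(p["pixels"][140:250,250:380,::-1],None,fx=3,fy=3,interpolation=cv2.INTER_CUBIC);b=cv2.resize(t["pixels"][95:205,225:355,::-1],None,fx=3,fy=3,interpolation=cv2.INTER_CUBIC)
cv2.imwrite("pics/end.png",np.hstack([a,b]))
E
```

```text
t: 43.8
eef_pos: [540.8, -378.8, 217.5]
tcp_rot: [3.141, 0.0, 1.519]
ft_force: [0.8, 1.0, 0.5]
opening: 0.449
grip_force: 0.0
t: 45.05
eef_pos: [529.2, -604.9, 217.3]
tcp_rot: [3.141, 0.0, 1.519]
ft_force: [0.2, -0.1, 0.4]
opening: 0.498
grip_force: 0.0
t 45.05 tcp [ 529.2 -604.9  217.3] bed [ -37.7 -465.7] rot-bed deg [1.7999e+02 1.0000e-02 9.0060e+01] F [ 0.2 -0.1  0.4] open 47.3 grip 0.0
plunger_grip [177.1 315.4] [(0.49, array([175.5, 313.5]))]
plunger_grip [182.3 319. ] [(0.69, array([186. , 317.6]))]
gate_post [179.8 339.4] [(0.74, array([180.2, 339.5]))]
gate_post [196.1 336.1] [(0.83, array([193.9, 336.3]))]
canister [143.1 265.5] [(0.55, array([141. , 262.3]))]
canister [171.3 303.6] [(0.86, array([172. , 301.5])), (0.73, array([283.4, 267.4]))]
T if up [np.float64(177.938490123921), np.float64(319.1554709105433)]
246 [200, 189, 177, 169, 153, 136, 131, 162, 164, 164, 160, 162, 178, 180]
264 [210, 203, 195, 182, 171, 159, 138, 133, 164, 163, 165, 163, 160, 170]
282 [214, 209, 201, 192, 183, 157, 107, 92, 95, 99, 103, 108, 110, 109]
```

View pics/end.png

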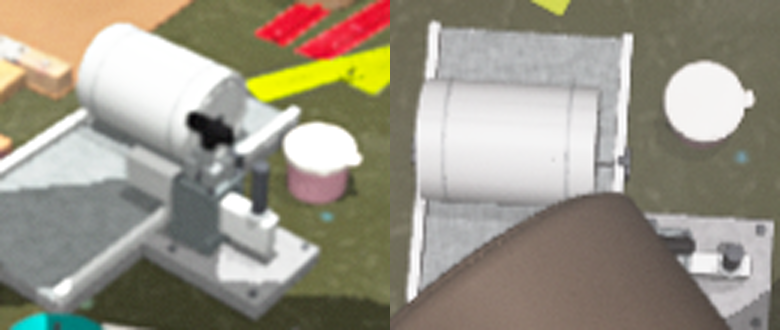

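The last view shows the canister square at the mark, with the right pointer at crop (610,160). The gate is home, and the T-handle is turned back and down: crop (209,130) is row 183, where 182 is expected when down and 178 when up. Handing in.

```bash
python3 -c "
from cell import env
print(env.job_done())"
```

```text
the job is handed in; nothing more can be done
None
```

The job is handed in at about 45 s: the canister lies square at the mark (within about 0.5 mm by the top camera), the gate is home with its plunger turned back and dropped in, and I never touched the ink pot or the marker.

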